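Close the turn buttons on the back of a picture frame

ROBOT

A 6-joint arm with a two-finger parallel gripper is mounted at the origin on the work surface. World frame = base frame: x ahead of the robot, y to its left, z up, the work surface at z = 0. Lengths are in mm, angles in rad, forces in N, time in s.
With the tool pointing down it reaches from about 350 to 775 mm from the base axis. Payload 7.3 kg.
Tool frame: the origin (TCP) lies on the centre line of the jaws, within the pads' length; the fingertips stand bot.tip_reach ahead of it and the grasp point (between the pads) lies 6 mm ahead of it (bot.tip_reach is the distance from the TCP to the fingertips, in mm); z points along the fingers, y is the direction in which the jaws open and shut (so a half turn about z gives the same grasp; the last joint's range is limited). The gripper opens to 92 mm and grips with 3 to 60 N. Pads are 19 mm wide; open, the fingers measure 130 mm over their backs; the gripper's body (75 mm by 190 mm) begins 47 mm behind the grasp point.
Start: joints at [1.173, 0.342, 1.524, -0, 1.275, -0.146], TCP at [130.786, 508.466, 251.741] pointing down, gripper open.
Joint ranges: [-2.53, 2.53], [-0.77, 2.02], [0.04, 2.7], [-1, 4.14], [0.28, 2.66], [-3.11, 3.11]. Speed limits (rad/s): [2.57, 2.57, 3.14, 3.14, 3.14, 3.14].

INTERFACE

Orientations are given as [roll, pitch, yaw] about the fixed x, y, z axes, in that order (R = Rz(yaw) Ry(pitch) Rx(roll)).
In Python, from plant import bot gives the robot as it stands.
- The arm moves only by the tool step_arm, never from a script. Its argument "deltas" is a list of rows, each a list of 6 numbers: the shift along the tool's x, y, z in mm, then the turn, a rotation vector about the tool's x, y, z in rad. A call has 1 to 5 rows; each row is the pose to reach, as a shift and turn from the pose commanded when the call began, along the tool's axes at that moment; what a row does not reach only later rows make up. A row lasts 1/12 s, in which the tool goes at most 41.7 mm and 7.16 degrees, less where a joint would pass 70% of its speed; a pose out of reach is approached as far as the arm can. A call with a gripper value outside its range is refused whole. "fingers" is the finger opening in mm, from 0 to 91.8, set as the call begins (left out, the last holds). The fingers move at their own pace and stop on an object; the grip force is fixed at half the most. Time passes only in rows, so rows that repeat a pose let the fingers close. It gives the time, the measured TCP pose, the force and the opening at its end, in the units of the state.
- bot.get_obs(): the state, without advancing time (a new reading comes with each control period).
- bot.capture(name): name is "scene" or "top" or "wrist"; returns a dict with "color" (384x512x3 uint8, red, green, blue), "fx", "fy", "cx", "cy" (pixels), "R" (3x3) and "t" (3): a world point X has camera coordinates R X + t. Camera axes: x right, y down, z forward; pixel columns grow to the right and rows downward; lengths in mm; the calibration is good to about 2 mm. The wrist camera is an equidistant fisheye: a pixel r from the principal point sees the ray r / f radians off the axis. A picture is of the moment at which its call begins. There is no depth.
- bot.close_job(): hands the job in, once; it reports no verdict.
Trained networks look in a picture, given as the dict that the camera call returned (one of the last four; its "shot" number tells which), for a name from the list of things; names that differ only in an ending like _2 or _b are one class to them, and where a whole thing is asked for, a point or a joint stands for the part that bears it (a point fixed in the world has none). Each returns a list of dicts, best first, with "p" (0 to 1); they miss things now and then, are a little off and sometimes report something else, mostly with a low value. They report only what shows in the picture. A call takes as long as a camera call.
- bot.boxes_of(query, picture): "rect" ([centre column, centre row, width, height] in pixels, round what is visible of it).
The state is a dict: "time": time; "joint_positions": joint angles; "dq": joint speeds; "tau": joint torques, N m; "tool_pos": TCP position; "tcp_rot": TCP orientation; "contact_force": force on the tool from outside, world axes, zero at the start; "moment": the same for the moment, N m; "grip_width": finger opening in mm.
Only numpy, scipy, OpenCV 4.12 (cv2) and the standard library are available. Lean on these libraries where they do the work, as an engineer would, in place of code of your own. Each camera call takes 0.05 s, during which the arm holds its last target. There are 200 camera calls.

TASK

The picture frame lies face down with its backing fitted, but three of its four red turn buttons are still swung aside. Push each open button round with a fingertip, lightly and without pinching it, until all four arms point straight in over the backing board, square to their rails. Do not lift or shove the frame, and leave the jar standing on the backing and everything else on the bench where it is.

Things in the scene. Friction and masses are not known exactly. Their poses are not given: they have to be found in the camera images.
- frame: Square picture frame lying face down, dark wood with brown cardboard backing; 230 x 230 mm outside, rails 30 mm wide and 22 mm high, backing board 160 x 160 mm, its back 3 mm below the rails' top. Loose on the table, about 1.5 kg (may vary by a third): it slides if pushed with more than some 5 N. Origin: centre of its underside; x and y run square to its rails, z up. It may lie turned any way round
- button1 (a joint): Turn of the red turn button on the frame's +x rail about its upright screw, rad: 0 when its arm points straight in over the backing board, square to the rail; grows anticlockwise seen from above; pi/2 either way is along the rail; end stops at +-2.2. Stiff by friction (about 1 N at the arm's end turns it) and stays where it is left
- button1_pivot (a point): On the screw axis of button 1, at the height of the rail's top (22 mm over the table), 100 mm from the frame's centre. The button has a round red hub of radius 11 mm with a steel screw head of radius 6 mm (top 11 mm over the rail), and one straight red arm
- button1_tip (a point): End of the arm of button 1, 52 mm from the screw axis, 4 mm over the rail's top. The arm is 16 mm wide and 6 mm thick, from 1 to 7 mm over the rail's top, with a narrow rib (6 mm wide, 19 to 49 mm from the screw axis) along its middle that rises to 15 mm over the rail
- button2 (a joint): Turn of the red turn button on the frame's +y rail about its upright screw, rad: 0 when its arm points straight in over the backing board, square to the rail; grows anticlockwise seen from above; pi/2 either way is along the rail; end stops at +-2.2. Stiff by friction (about 1 N at the arm's end turns it) and stays where it is left
- button2_pivot (a point): On the screw axis of button 2, at the height of the rail's top (22 mm over the table), 100 mm from the frame's centre. The button has a round red hub of radius 11 mm with a steel screw head of radius 6 mm (top 11 mm over the rail), and one straight red arm
- button2_tip (a point): End of the arm of button 2, 52 mm from the screw axis, 4 mm over the rail's top. The arm is 16 mm wide and 6 mm thick, from 1 to 7 mm over the rail's top, with a narrow rib (6 mm wide, 19 to 49 mm from the screw axis) along its middle that rises to 15 mm over the rail
- button3 (a joint): Turn of the red turn button on the frame's -x rail about its upright screw, rad: 0 when its arm points straight in over the backing board, square to the rail; grows anticlockwise seen from above; pi/2 either way is along the rail; end stops at +-2.2. Stiff by friction (about 1 N at the arm's end turns it) and stays where it is left
- button3_pivot (a point): On the screw axis of button 3, at the height of the rail's top (22 mm over the table), 100 mm from the frame's centre. The button has a round red hub of radius 11 mm with a steel screw head of radius 6 mm (top 11 mm over the rail), and one straight red arm
- button3_tip (a point): End of the arm of button 3, 52 mm from the screw axis, 4 mm over the rail's top. The arm is 16 mm wide and 6 mm thick, from 1 to 7 mm over the rail's top, with a narrow rib (6 mm wide, 19 to 49 mm from the screw axis) along its middle that rises to 15 mm over the rail
- button4 (a joint): Turn of the red turn button on the frame's -y rail about its upright screw, rad: 0 when its arm points straight in over the backing board, square to the rail; grows anticlockwise seen from above; pi/2 either way is along the rail; end stops at +-2.2. Stiff by friction (about 1 N at the arm's end turns it) and stays where it is left
- button4_pivot (a point): On the screw axis of button 4, at the height of the rail's top (22 mm over the table), 100 mm from the frame's centre. The button has a round red hub of radius 11 mm with a steel screw head of radius 6 mm (top 11 mm over the rail), and one straight red arm
- button4_tip (a point): End of the arm of button 4, 52 mm from the screw axis, 4 mm over the rail's top. The arm is 16 mm wide and 6 mm thick, from 1 to 7 mm over the rail's top, with a narrow rib (6 mm wide, 19 to 49 mm from the screw axis) along its middle that rises to 15 mm over the rail
- brad_jar_mid (a point): Centre of a small loose amber glass jar, radius 16 mm, 40 mm high, standing about the middle of the backing board
- brush_pot: Loose wooden pot of radius 40 mm with brushes, 220 mm high, on the table to the robot's left of the frame; origin under its centre
- paint_tin: Loose green tin, radius 36 mm, 75 mm high, to the robot's left of the frame; origin under its centre
- tape_roll: Loose yellow roll, radius 45 mm, 25 mm high, to the robot's left of the frame; origin under its centre
- moulding_offcut: Loose piece of moulding, 150 x 28 x 22 mm, to the robot's right of the frame; origin under its centre, long along its x
- screwdriver: Loose screwdriver, blue handle, 190 mm long, lying to the robot's right of the frame along its own x
- corner_clamp: Loose blue L-shaped corner clamp, 100 x 100 x 28 mm, to the robot's right of the frame; origin under its middle

How it is judged (in metres and radians):
At the end, for the whole second after the job is handed in: All four turn buttons within 0.3 rad (17 degrees) of straight in, and still; the frame flat on the table within 40 mm of its start; the jar upright on the backing board; every other loose thing within 30 mm of its start (value of joint button1 between -0.3 and 0.3 rad and velocity of joint button1 between -0.1 and 0.1 rad/s and value of joint button2 between -0.3 and 0.3 rad and velocity of joint button2 between -0.1 and 0.1 rad/s and value of joint button3 between -0.3 and 0.3 rad and velocity of joint button3 between -0.1 and 0.1 rad/s and value of joint button4 between -0.3 and 0.3 rad and velocity of joint button4 between -0.1 and 0.1 rad/s and distance of frame from where it was at the start of the episode below 0.04 m and height (world z) of frame below 0.006 m and angle between frame's own z axis and vertical below 0.05 rad and linear speed of frame below 0.02 m/s and angle between brad_jar_mid's own z axis and vertical below 0.2 rad and horizontal distance between brad_jar_mid and frame below 0.045 m and z of brad_jar_mid in the frame of frame below 0.045 m and distance of each of brush_pot, paint_tin, tape_roll, moulding_offcut, screwdriver, corner_clamp from where it was at the start of the episode below 0.03 m); the robot touches nothing.
It fails at once if the frame is lifted, tipped or shoved more than 40 mm (height (world z) of frame above 0.012 m or angle between frame's own z axis and vertical above 0.08 rad or distance of frame from where it was at the start of the episode above 0.04 m).
It fails at once if the jar on the backing is lifted, knocked over or moved more than 40 mm (z of brad_jar_mid in the frame of frame above 0.052 m or angle between brad_jar_mid's own z axis and vertical above 0.5 rad or distance of brad_jar_mid from where it was at the start of the episode above 0.04 m).
It fails at once if another thing on the table is moved more than 30 mm (distance of any of brush_pot, paint_tin, tape_roll, moulding_offcut, screwdriver, corner_clamp from where it was at the start of the episode above 0.03 m).
It fails at once if a turn button is pinched or forced (more than 18 N between the fingers and it) (contact force between the fingers and button1 above 18 N or contact force between the fingers and button2 above 18 N or contact force between the fingers and button3 above 18 N or contact force between the fingers and button4 above 18 N).
It also fails if it takes over 61 s, if anything falls off the work surface, if the arm or the gripper's body presses on something with over 40 N, if the wrist force passes 120 N, or if a joint passes its speed limit or range.

## Working session

There is one attempt and no reset: what is moved stays moved. The work goes in short steps, Python scripts to look and compute and a tool call to move; the robot and the scene stay as the last step left them, time stands still between calls to the robot, and variables do not carry over. Pictures are saved under pics/ and viewed, about 8 in all and at most 12, crops included, and the job is handed in when it is done.

Besides the shell and the picture viewer there is one more tool, called after ">>>" as name(argument=value, ...), one argument or row to a line, values as JSON. step_arm: Moves the arm, as the interface text tells. Its arguments: {"type":"object","properties":{"deltas":{"type":"array"},"fingers":{"type":"number"}},"required":["deltas"]}

```bash
ls; mkdir -p pics; python3 - <<'E'
from plant import bot
import cv2
o=bot.get_obs();print(o['time'],o['tool_pos'],o['tcp_rot'],o['grip_width'],bot.tip_reach)
for n in ['top','scene']:
    p=bot.capture(n);cv2.imwrite(f'pics/{n}1.png',p['color'][:,:,::-1])
    print(n,p['fx'],p['cx'],p['cy'],p['R'],p['t'])
    for q in ['frame','button1_tip','button1_pivot','brad_jar_mid']:
        print(q,[( [round(v) for v in d['rect']],round(d['p'],2)) for d in bot.boxes_of(q,p)])
E
```

```text
pics
0.0 [130.60604017 508.12355675 251.05000434] [-3.14008746e+00 -2.48665380e-04  2.88985508e+00] 91.54269161207169 25.0
top 423.68378489518454 252.4608069898044 192.49889247131614 [[-1.98658870e-02 -9.99802589e-01 -3.61263975e-04]
 [-9.85316661e-01  1.96393381e-02 -1.69603581e-01]
 [ 1.69577194e-01 -3.01336615e-03 -9.85512301e-01]] [ -4.12660609 546.03911453 968.73280463]
frame [([226, 194, 126, 128], 0.66)]
button1_tip [([200, 221, 16, 24], 0.58)]
button1_pivot [([112, 248, 37, 38], 0.74), ([225, 194, 125, 124], 0.65), ([202, 223, 20, 25], 0.29)]
brad_jar_mid [([222, 190, 15, 16], 0.53), ([388, 132, 45, 44], 0.17)]
scene 383.93218824467914 262.530591194713 190.6435636934014 [[-0.06200141  0.99803076  0.00950902]
 [ 0.7625269   0.05351397 -0.64473946]
 [-0.64397868 -0.03272387 -0.76434325]] [  52.94320072 -372.44273438 1358.04298859]
frame [([291, 212, 125, 98], 0.67)]
button1_tip [([313, 185, 8, 17], 0.68), ([392, 176, 39, 32], 0.53)]
button1_pivot [([290, 214, 123, 102], 0.78)]
brad_jar_mid [([294, 201, 16, 21], 0.5)]
```

View pics/top1.png

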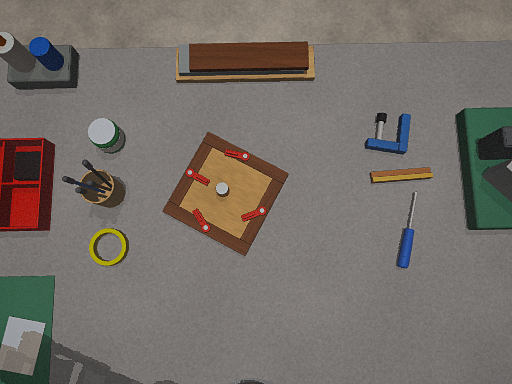

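View pics/scene1.png

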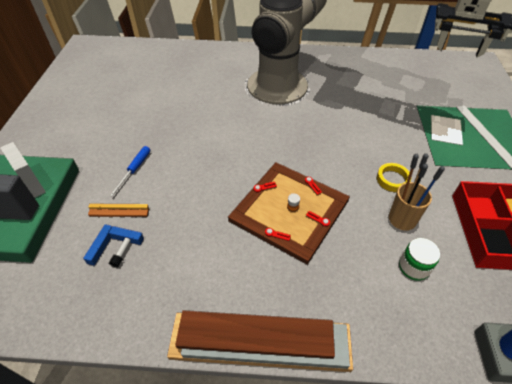

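```bash
cat > h.py <<'E'
from plant import bot
import cv2, numpy as np
from scipy.optimize import least_squares
def ray(p,u,v,z):
    d=p['R'].T@np.array([(u-p['cx'])/p['fx'],(v-p['cy'])/p['fy'],1.]); c=-p['R'].T@p['t']
    return (c+d*(z-c[2])/d[2])[:2]
def proj(p,X):
    q=p['R']@np.array(X,float)+p['t']; return np.array([p['fx']*q[0]/q[2]+p['cx'],p['fy']*q[1]/q[2]+p['cy']])
def look(roi=(150,120,300,265)):
    p=bot.capture('top'); x0,y0,x1,y1=roi; im=p['color'][y0:y1,x0:x1]
    h=cv2.cvtColor(im,cv2.COLOR_RGB2HSV)
    red=((h[...,0]<6)|(h[...,0]>174))&(h[...,1]>190)&(h[...,2]>130)
    return p,im,red
E
python3 - <<'E'
from h import *
p,im,red=look()
n,l,s,c=cv2.connectedComponentsWithStats(red.astype(np.uint8))
for i in range(1,n):
    if s[i,4]<20: continue
    ys,xs=np.nonzero(l==i); P=np.array([ray(p,x+150,y+120,27) for x,y in zip(xs,ys)])
    m=P.mean(0); w,V=np.linalg.eigh(np.cov(P.T)); d=V[:,1]; a=(P-m)@d
    print(s[i,4],'cen',m.round(1),'dir deg',np.degrees(np.arctan2(d[1],d[0])).round(1),'ends',(m+d*a.min()).round(),(m+d*a.max()).round())
h=cv2.cvtColor(im,cv2.COLOR_RGB2HSV)
fr=((h[...,0]<25)&(h[...,1]>70)).astype(np.uint8)
cs=max(cv2.findContours(fr,cv2.RETR_EXTERNAL,cv2.CHAIN_APPROX_NONE)[0],key=cv2.contourArea)
W=np.array([ray(p,x+150,y+120,22) for x,y in cs[:,0]],np.float32)
print('frame',cv2.minAreaRect(W))
print('jar', ray(p,222,190,39))
cv2.imwrite('pics/c1.png',cv2.resize(im[:,:,::-1],None,fx=4,fy=4,interpolation=cv2.INTER_CUBIC))
E
```

```text
107 cen [646.6  22. ] dir deg 75.3 ends [639.  -8.] [654.  52.]
116 cen [591.9 119.6] dir deg 61.2 ends [578.  94.] [608. 148.]
118 cen [497.6 -15.8] dir deg 110.9 ends [509. -45.] [487.  12.]
122 cen [484.8 111.3] dir deg -147.6 ends [510. 127.] [458.  95.]
frame ((553.0603637695312, 50.849609375), (229.6045684814453, 229.6470184326172), 60.76496124267578)
jar [554.75962356  58.48478989]
```

View pics/c1.png

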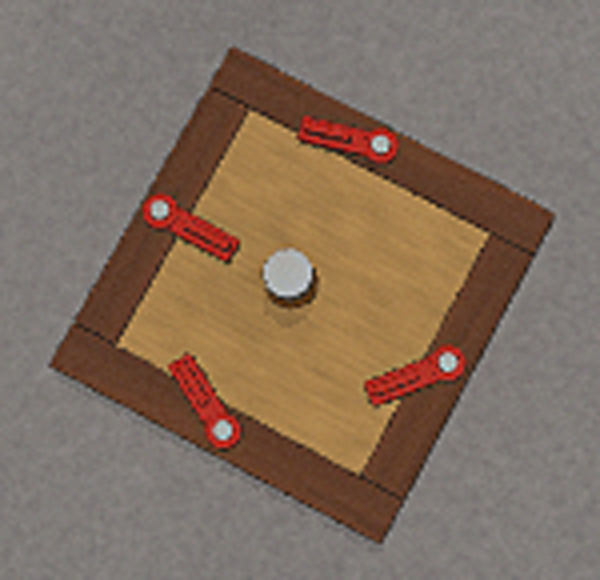

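The top view shows the left button closed. The other three are open: top at crop (381,144), bottom at (222,430) and right at (448,362). The jar is at crop (288,273). In tool axes turned square to the frame, each open arm can be pushed by its rib with the closed fingertips, at tip height 32 mm.

>>> step_arm(
  deltas=[
    [-33,-17,0,0,0,0.052],
    [-66,-34,0,0,0,0.104],
    [-99,-51,0,0,0,0.156],
    [-132,-68,0,0,0,0.208],
    [-165,-85,0,0,0,0.259],
  ],
  fingers=0,
)

```text
time: 0.97
tool_pos: [270.3, 383.8, 251.9]
tcp_rot: [3.141, 0.0, 2.629]
contact_force: [1.0, 0.3, -0.5]
grip_width: 63.0
```

```bash
cat >> h.py <<'E'
C=np.array([553.06,50.85]); Y=np.radians(150.76)
U=np.array([np.cos(Y),np.sin(Y)]); V=np.array([np.sin(Y),-np.cos(Y)])
def where():
    o=bot.get_obs(); d=np.array(o['tool_pos'][:2])-C; yaw=o['tcp_rot'][2]
    print('t',round(o['time'],2),'u,v,tipz',(d@U).round(1),(d@V).round(1),round(o['tool_pos'][2]-25,1),'yaw deg',np.degrees(yaw).round(2),'grip',round(o['grip_width'],1),'F',np.round(o['contact_force'],1))
E
python3 -c "from h import *; where()"
```

```text
t 0.97 u,v,tipz 409.4 152.4 226.9 yaw deg 150.62 grip 63.0 F [ 1.   0.3 -0.5]
```

>>> step_arm(
  deltas=[
    [-33,-7,0,0,0,0],
    [-66,-14,0,0,0,0],
    [-99,-21,0,0,0,0],
    [-132,-28,0,0,0,0],
    [-165,-36,0,0,0,0],
  ],
)

```text
time: 1.38
tool_pos: [396.9, 271.7, 251.9]
tcp_rot: [3.141, 0.0, 2.631]
contact_force: [0.2, -0.2, 1.0]
grip_width: 29.7
```

>>> step_arm(
  deltas=[
    [-33,-7,20,0,0,0],
    [-66,-14,50,0,0,0],
    [-99,-21,80,0,0,0],
    [-132,-28,110,0,0,0],
    [-164,-36,130,0,0,0],
  ],
)

```text
time: 1.8
tool_pos: [517.1, 164.5, 123.9]
tcp_rot: [-3.141, -0.001, 2.631]
contact_force: [0.8, 0.5, 1.1]
grip_width: 0.6
```

```bash
python3 - <<'E'
from h import *
where()
p=bot.capture('wrist');cv2.imwrite('pics/w1.png',p['color'][:,:,::-1])
E
```

```text
t 1.8 u,v,tipz 86.9 81.6 98.9 yaw deg 150.75 grip 0.6 F [0.8 0.5 1.1]
```

View pics/w1.png

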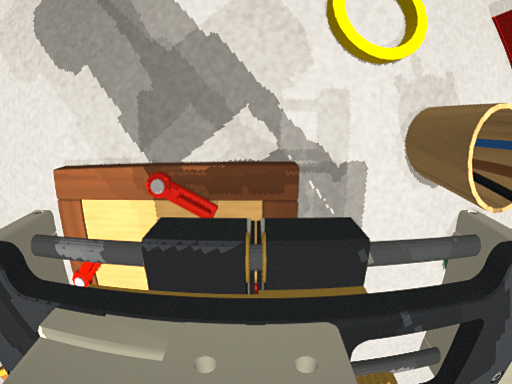

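The wrist view shows the bottom button arm from about (158,186) to (215,212). The closed fingers stand to its right, clear of it. Next I descend.

>>> step_arm(
  deltas=[
    [0,0,20,0,0,0],
    [0,0,40,0,0,0],
    [0,0,55,0,0,0],
    [0,0,65,0,0,0],
    [0,0,65,0,0,0],
  ],
)

```text
time: 2.27
tool_pos: [515.6, 165.4, 58.9]
tcp_rot: [-3.139, -0.003, 2.631]
contact_force: [-0.9, 0.8, -0.3]
grip_width: 0.2
```

```bash
python3 -c "from h import *; where()"
```

```text
t 2.27 u,v,tipz 88.6 81.6 33.9 yaw deg 150.73 grip 0.2 F [-0.9  0.8 -0.3]
```

>>> step_arm(
  deltas=[
    [-4,-8,2,0,0,0],
    [-8,-16,2,0,0,0],
    [-10,-23,2,0,0,0],
    [-12,-30,2,0,0,0],
    [-14,-36,2,0,0,0],
  ],
)

```text
time: 2.68
tool_pos: [513.3, 126.8, 60.1]
tcp_rot: [3.138, 0.004, 2.63]
contact_force: [7.9, 4.5, 2.9]
grip_width: 0.4
```

>>> step_arm(
  deltas=[
    [-4,-5,0,0,0,0],
    [-7,-10,0,0,0,0],
    [-10,-15,0,0,0,0],
    [-12,-20,0,0,0,0],
    [-12,-23,0,0,0,0],
  ],
)

```text
time: 3.1
tool_pos: [514.2, 100.5, 61.5]
tcp_rot: [3.136, 0.008, 2.63]
contact_force: [6.3, 0.6, 12.1]
grip_width: 0.3
```

```bash
python3 - <<'E'
from h import *
where()
p=bot.capture('wrist');t=bot.capture('top')
a=cv2.resize(t['color'][120:265,150:300],(397,384),interpolation=cv2.INTER_CUBIC)
cv2.imwrite('pics/w2.png',np.hstack([p['color'][:,56:456],a])[:,:,::-1])
E
```

```text
t 3.1 u,v,tipz 58.1 24.3 36.5 yaw deg 150.68 grip 0.3 F [ 6.3  0.6 12.1]
```

View pics/w2.png

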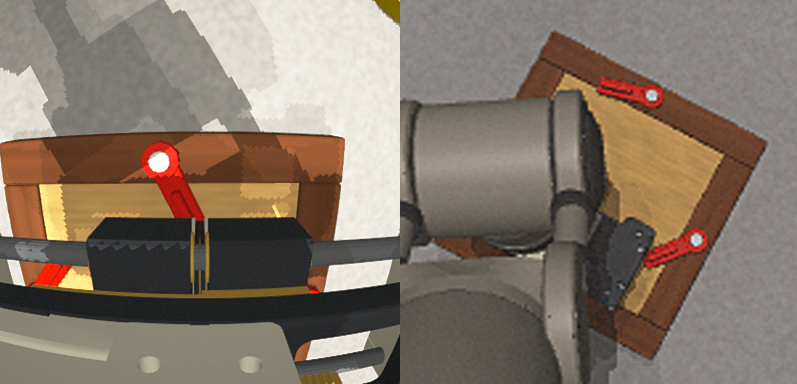

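The wrist view shows the bottom arm partly turned, from about (160,160) to (195,215). The fingers have ridden up onto the rib, with 12 N upward. I'll lift, back off and push lower.

>>> step_arm(
  deltas=[
    [0,0,-10,0,0,0],
    [0,5,-14,0,0,0],
    [0,20,-14,0,0,0],
    [0,35,-14,0,0,0],
    [0,44,-12,0,0,0],
  ],
)

```text
time: 3.62
tool_pos: [532.8, 140.7, 71.3]
tcp_rot: [3.141, 0.001, 2.631]
contact_force: [0.7, -0.0, 0.2]
grip_width: 0.4
```

```bash
python3 - <<'E'
from h import *
where()
p=bot.capture('wrist');t=bot.capture('top')
a=cv2.resize(t['color'][120:265,150:300],(397,384),interpolation=cv2.INTER_CUBIC)
cv2.imwrite('pics/w3.png',np.hstack([p['color'][:,56:456],a])[:,:,::-1])
E
```

```text
t 3.62 u,v,tipz 61.6 68.5 46.3 yaw deg 150.74 grip 0.4 F [ 0.7 -0.   0.2]
```

View pics/w3.png

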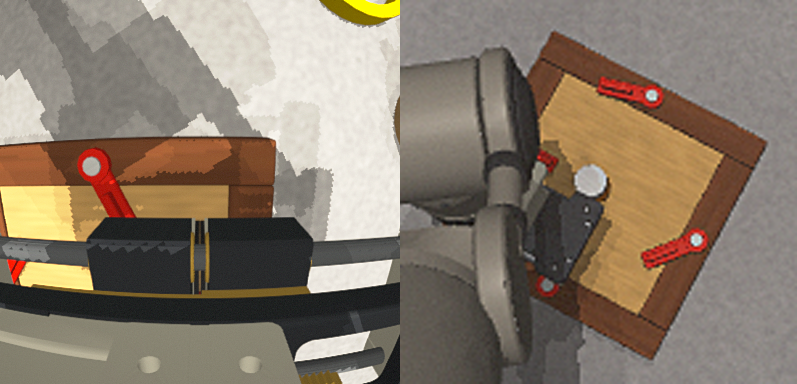

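>>> step_arm(
  deltas=[
    [0,0,8,0,0,0],
    [0,0,15,0,0,0],
    [0,0,18,0,0,0],
    [0,0,18,0,0,0],
    [0,0,18,0,0,0],
  ],
)

```text
time: 4.13
tool_pos: [531.8, 139.3, 52.2]
tcp_rot: [-3.141, -0.001, 2.63]
contact_force: [0.1, 0.1, 0.2]
grip_width: 0.4
```

>>> step_arm(
  deltas=[
    [0,-5,0,0,0,0],
    [0,-10,0,0,0,0],
    [0,-14,0,0,0,0],
    [0,-18,0,0,0,0],
    [0,-20,0,0,0,0],
  ],
)

```text
time: 4.55
tool_pos: [522.1, 121.6, 52.9]
tcp_rot: [3.142, 0.0, 2.63]
contact_force: [0.3, -0.5, -0.8]
grip_width: 0.5
```

```bash
python3 -c "from h import *; where()"
```

```text
t 4.55 u,v,tipz 61.6 46.6 27.9 yaw deg 150.7 grip 0.5 F [ 0.3 -0.5 -0.8]
```

>>> step_arm(
  deltas=[
    [0,-2,1,0,0,0],
    [0,-4,2,0,0,0],
    [0,-6,2,0,0,0],
    [0,-8,2,0,0,0],
    [0,-10,2,0,0,0],
  ],
)

```text
time: 4.97
tool_pos: [517.8, 113.5, 50.8]
tcp_rot: [3.141, 0.001, 2.631]
contact_force: [1.0, 1.8, 0.5]
grip_width: 0.4
```

>>> step_arm(
  deltas=[
    [0,-2,0,0,0,0],
    [0,-4,0,0,0,0],
    [0,-6,0,0,0,0],
    [0,-8,0,0,0,0],
    [0,-10,0,0,0,0],
  ],
)

```text
time: 5.38
tool_pos: [512.7, 104.6, 50.8]
tcp_rot: [3.141, 0.0, 2.631]
contact_force: [1.3, 0.1, 1.1]
grip_width: 0.3
```

```bash
python3 - <<'E'
from h import *
where()
p=bot.capture('wrist');t=bot.capture('top')
a=cv2.resize(t['color'][120:265,150:300],(397,384),interpolation=cv2.INTER_CUBIC)
cv2.imwrite('pics/w4.png',np.hstack([p['color'][:,56:456],a])[:,:,::-1])
E
```

```text
t 5.38 u,v,tipz 61.5 27.2 25.8 yaw deg 150.74 grip 0.3 F [1.3 0.1 1.1]
```

View pics/w4.png

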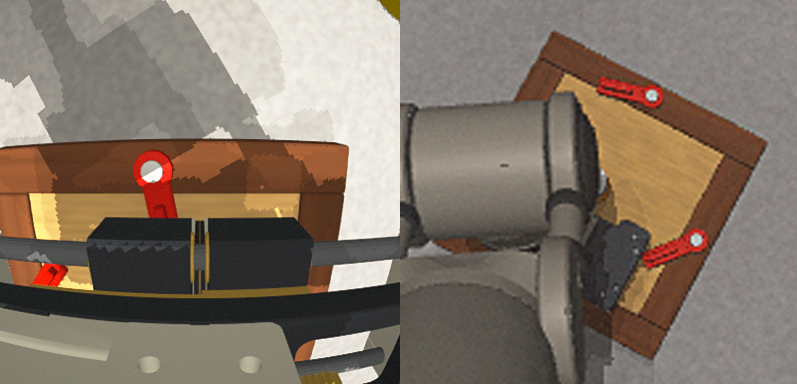

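Lowered, the push works lightly (about 1–2 N). The bottom arm, hub (153,170) to (163,215), still leans about 10°, so a little more.

>>> step_arm(
  deltas=[
    [0,-2,0,0,0,0],
    [0,-4,0,0,0,0],
    [0,-6,0,0,0,0],
    [0,-6,0,0,0,0],
    [0,-6,0,0,0,0],
  ],
)

```text
time: 5.9
tool_pos: [509.3, 99.4, 50.6]
tcp_rot: [-3.141, -0.001, 2.631]
contact_force: [0.3, 0.1, 1.3]
grip_width: 0.8
```

>>> step_arm(
  deltas=[
    [0,8,0,0,0,0],
    [0,18,-10,0,0,0],
    [0,18,-40,0,0,0],
    [0,18,-75,0,0,0],
    [0,18,-75,0,0,0],
  ],
)

```text
time: 6.32
tool_pos: [521.5, 116.3, 131.1]
tcp_rot: [3.136, 0.007, 2.631]
contact_force: [0.7, 1.1, -0.3]
grip_width: 0.6
```

```bash
python3 -c "from h import *; where()"
```

```text
t 6.32 u,v,tipz 59.5 41.7 106.1 yaw deg 150.77 grip 0.6 F [ 0.7  1.1 -0.3]
```

>>> step_arm(
  deltas=[
    [1,-25,0,0,0,0],
    [3,-50,0,0,0,0],
    [5,-80,0,0,0,0],
    [6,-110,0,0,0,0],
    [6,-110,0,0,0,0],
  ],
)

```text
time: 6.73
tool_pos: [456.6, 20.0, 125.1]
tcp_rot: [-3.139, -0.003, 2.629]
contact_force: [0.2, 0.1, 0.5]
grip_width: 0.5
```

```bash
python3 - <<'E'
from h import *
where()
p=bot.capture('wrist');t=bot.capture('top')
a=cv2.resize(t['color'][120:265,150:300],(397,384),interpolation=cv2.INTER_CUBIC)
cv2.imwrite('pics/w5.png',np.hstack([p['color'][:,56:456],a])[:,:,::-1])
E
```

```text
t 6.73 u,v,tipz 69.1 -74.1 100.1 yaw deg 150.62 grip 0.5 F [0.2 0.1 0.5]
```

View pics/w5.png

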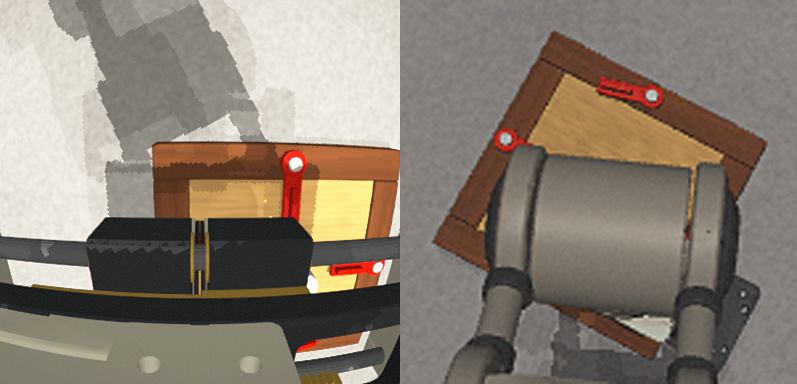

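The bottom arm now points straight in, (295,163) to (290,215), and the left one and the jar are undisturbed. Next is the right button.

>>> step_arm(
  deltas=[
    [0,3,25,0,0,0],
    [0,5,50,0,0,0],
    [0,6,68,0,0,0],
    [0,6,74,0,0,0],
    [0,6,74,0,0,0],
  ],
)

```text
time: 7.25
tool_pos: [461.9, 28.4, 50.3]
tcp_rot: [-3.141, -0.003, 2.632]
contact_force: [-0.1, -0.5, 0.8]
grip_width: 0.5
```

>>> step_arm(
  deltas=[
    [-4,0,0,0,0,0],
    [-8,0,0,0,0,0],
    [-11,0,0,0,0,0],
    [-14,0,0,0,0,0],
    [-16,0,0,0,0,0],
  ],
)

```text
time: 7.67
tool_pos: [477.2, 19.4, 52.5]
tcp_rot: [3.141, 0.001, 2.631]
contact_force: [-2.0, 1.6, 7.0]
grip_width: 0.6
```

```bash
python3 -c "from h import *; where()"
```

```text
t 7.67 u,v,tipz 50.8 -64.5 27.5 yaw deg 150.72 grip 0.6 F [-2.   1.6  7. ]
```

>>> step_arm(
  deltas=[
    [6,2,0,0,0,0],
    [12,3,0,0,0,0],
    [12,3,3,0,0,0],
    [12,3,3,0,0,0],
    [12,3,3,0,0,0],
  ],
)

```text
time: 8.08
tool_pos: [467.1, 28.2, 48.5]
tcp_rot: [-3.141, -0.001, 2.631]
contact_force: [0.4, -0.3, -0.3]
grip_width: 0.3
```

```bash
python3 -c "from h import *; where()"
```

```text
t 8.08 u,v,tipz 63.9 -61.7 23.5 yaw deg 150.75 grip 0.3 F [ 0.4 -0.3 -0.3]
```

>>> step_arm(
  deltas=[
    [-3,0,0,0,0,0],
    [-6,0,0,0,0,0],
    [-9,0,0,0,0,0],
    [-12,0,0,0,0,0],
    [-14,0,0,0,0,0],
  ],
)

```text
time: 8.5
tool_pos: [478.3, 22.1, 48.3]
tcp_rot: [-3.141, -0.004, 2.63]
contact_force: [-4.2, 8.2, 2.3]
grip_width: 0.7
```

```bash
python3 -c "from h import *; where()"
```

```text
t 8.5 u,v,tipz 51.2 -61.6 23.3 yaw deg 150.68 grip 0.7 F [-4.2  8.2  2.3]
```

>>> step_arm(
  deltas=[
    [0,0,0,0,0,0],
    [0,0,0,0,0,0],
  ],
)

```text
time: 8.67
tool_pos: [478.4, 22.1, 48.3]
tcp_rot: [-3.141, -0.004, 2.63]
contact_force: [-3.1, 5.7, 1.3]
grip_width: 0.6
```

```bash
python3 - <<'E'
from h import *
where()
p,im,red=look()
p2=bot.capture('wrist');s=bot.capture('scene')
a=cv2.resize(s['color'][150:270,220:360],(448,384),interpolation=cv2.INTER_CUBIC)
cv2.imwrite('pics/w6.png',np.hstack([p2['color'][:,106:456],a])[:,:,::-1])
E
```

```text
t 8.67 u,v,tipz 51.1 -61.6 23.3 yaw deg 150.7 grip 0.6 F [-3.1  5.7  1.3]
```

View pics/w6.png

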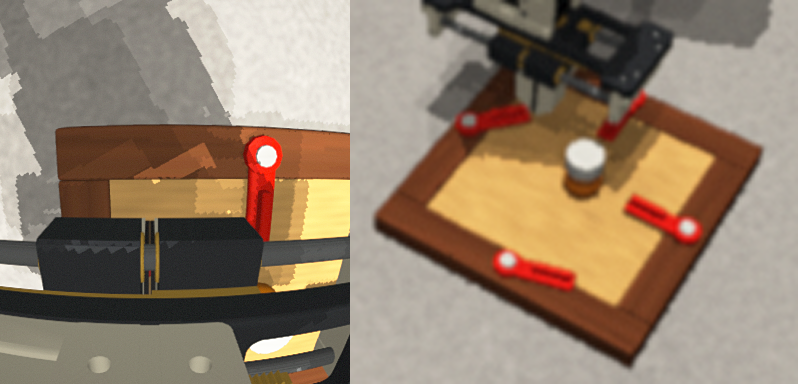

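The scene view shows the finger at (535,95) pressing on the end of the right arm near (530,108). The closed fingertip is narrower than I assumed, so I'll approach nearer the pivot, on the arm's side.

>>> step_arm(
  deltas=[
    [6,0,0,0,0,0],
    [12,0,-3,0,0,0],
    [12,-8,-3,0,0,0],
    [12,-16,-2,0,0,0],
    [12,-18,-2,0,0,0],
  ],
)

```text
time: 9.23
tool_pos: [459.7, 10.3, 50.7]
tcp_rot: [-3.141, -0.0, 2.63]
contact_force: [-0.7, -1.5, 0.3]
grip_width: 0.2
```

>>> step_arm(
  deltas=[
    [-4,0,0,0,0,0],
    [-8,0,0,0,0,0],
    [-11,0,0,0,0,0],
    [-14,0,0,0,0,0],
    [-16,0,0,0,0,0],
  ],
)

```text
time: 9.65
tool_pos: [474.5, 3.6, 50.6]
tcp_rot: [3.142, -0.001, 2.631]
contact_force: [-1.6, 1.6, 0.5]
grip_width: 0.7
```

```bash
python3 -c "from h import *; where()"
```

```text
t 9.65 u,v,tipz 45.5 -79.6 25.6 yaw deg 150.73 grip 0.7 F [-1.6  1.6  0.5]
```

>>> step_arm(
  deltas=[
    [-3,1,0,0,0,0],
    [-6,2,0,0,0,0],
    [-9,3,0,0,0,0],
    [-12,4,0,0,0,0],
    [-14,5,0,0,0,0],
  ],
)

```text
time: 10.07
tool_pos: [489.4, 1.1, 50.7]
tcp_rot: [3.141, 0.0, 2.631]
contact_force: [-0.9, 1.0, 0.1]
grip_width: 0.4
```

```bash
python3 -c "from h import *; where()"
```

```text
t 10.07 u,v,tipz 31.3 -74.5 25.7 yaw deg 150.74 grip 0.4 F [-0.9  1.   0.1]
```

>>> step_arm(
  deltas=[
    [-3,1,0,0,0,0],
    [-6,3,0,0,0,0],
    [-9,5,0,0,0,0],
    [-11,7,0,0,0,0],
    [-13,8,0,0,0,0],
  ],
)

```text
time: 10.48
tool_pos: [504.6, 1.8, 50.7]
tcp_rot: [3.142, 0.0, 2.631]
contact_force: [-2.2, -0.2, 0.7]
grip_width: 0.3
```

```bash
python3 -c "from h import *; where()"
```

```text
t 10.48 u,v,tipz 18.3 -66.5 25.7 yaw deg 150.74 grip 0.3 F [-2.2 -0.2  0.7]
```

>>> step_arm(
  deltas=[
    [6,0,0,0,0,0],
    [10,0,-8,0,0,0],
    [10,0,-35,0,0,0],
    [10,0,-65,0,0,0],
    [10,0,-65,0,0,0],
  ],
)

```text
time: 10.9
tool_pos: [497.8, 6.6, 120.9]
tcp_rot: [3.138, 0.008, 2.631]
contact_force: [1.7, -0.4, 0.5]
grip_width: 0.7
```

>>> step_arm(
  deltas=[
    [-25,18,0,0,0,0],
    [-55,40,0,0,0,0],
    [-90,66,0,0,0,0],
    [-120,90,0,0,0,0],
    [-148,109,0,0,0,0],
  ],
)

```text
time: 11.32
tool_pos: [679.8, 30.4, 116.3]
tcp_rot: [3.141, 0.001, 2.631]
contact_force: [-0.1, -0.6, 0.4]
grip_width: 0.2
```

```bash
python3 - <<'E'
from h import *
where()
p2=bot.capture('wrist');t=bot.capture('top')
a=cv2.resize(t['color'][120:265,150:300],(397,384),interpolation=cv2.INTER_CUBIC)
cv2.imwrite('pics/w7.png',np.hstack([p2['color'][:,56:456],a])[:,:,::-1])
E
```

```text
t 11.32 u,v,tipz -120.5 44.1 91.3 yaw deg 150.76 grip 0.2 F [-0.1 -0.6  0.4]
```

View pics/w7.png

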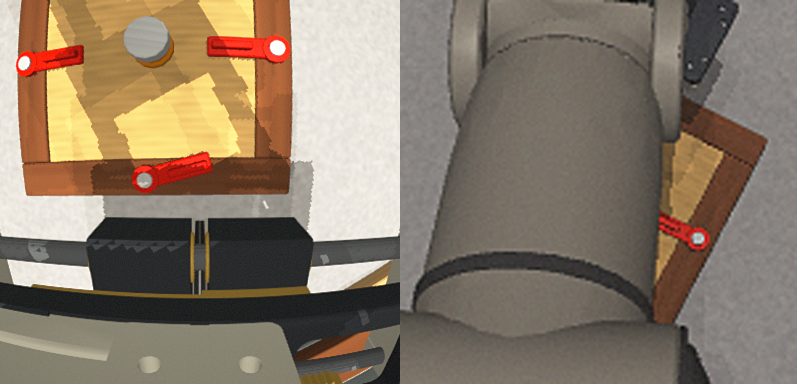

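The wrist view shows the left arm straight, (277,47) to (207,46). The right arm, (25,63) to (82,52), is about 8° short. The top arm, (145,180) to (210,160), is still open, and the fingers are outside it. Descending now.

>>> step_arm(
  deltas=[
    [-2,-1,20,0,0,0],
    [-2,-2,42,0,0,0],
    [-2,-2,60,0,0,0],
    [-2,-2,66,0,0,0],
    [-2,-2,66,0,0,0],
  ],
)

```text
time: 11.83
tool_pos: [676.9, 26.8, 48.7]
tcp_rot: [-3.14, -0.003, 2.631]
contact_force: [-0.0, -0.2, 1.1]
grip_width: 0.4
```

>>> step_arm(
  deltas=[
    [4,0,0,0,0,0],
    [8,0,0,0,0,0],
    [11,0,0,0,0,0],
    [14,0,0,0,0,0],
    [16,0,0,0,0,0],
  ],
)

```text
time: 12.25
tool_pos: [664.7, 34.6, 50.5]
tcp_rot: [3.141, 0.001, 2.631]
contact_force: [1.7, -1.4, 0.9]
grip_width: 0.3
```

```bash
python3 -c "from h import *; where()"
```

```text
t 12.25 u,v,tipz -105.3 40.4 25.5 yaw deg 150.75 grip 0.3 F [ 1.7 -1.4  0.9]
```

>>> step_arm(
  deltas=[
    [3,0,0,0,0,0],
    [6,0,0,0,0,0],
    [9,1,0,0,0,0],
    [12,1,0,0,0,0],
    [15,1,0,0,0,0],
  ],
)

```text
time: 12.67
tool_pos: [651.9, 43.0, 49.7]
tcp_rot: [3.141, 0.0, 2.631]
contact_force: [1.4, -0.6, 0.2]
grip_width: 0.8
```

```bash
python3 -c "from h import *; where()"
```

```text
t 12.67 u,v,tipz -90.1 41.4 24.7 yaw deg 150.74 grip 0.8 F [ 1.4 -0.6  0.2]
```

>>> step_arm(
  deltas=[
    [3,-1,0,0,0,0],
    [6,-2,0,0,0,0],
    [10,-4,0,0,0,0],
    [13,-5,0,0,0,0],
    [16,-7,0,0,0,0],
  ],
)

```text
time: 13.08
tool_pos: [634.2, 44.6, 49.7]
tcp_rot: [3.141, -0.0, 2.631]
contact_force: [1.0, -0.2, 0.3]
grip_width: 0.5
```

```bash
python3 -c "from h import *; where()"
```

```text
t 13.08 u,v,tipz -73.9 34.2 24.7 yaw deg 150.73 grip 0.5 F [ 1.  -0.2  0.3]
```

>>> step_arm(
  deltas=[
    [3,-3,0,0,0,0],
    [6,-6,0,0,0,0],
    [9,-9,0,0,0,0],
    [11,-11,0,0,0,0],
    [12,-13,0,0,0,0],
  ],
)

```text
time: 13.5
tool_pos: [617.4, 38.9, 49.7]
tcp_rot: [3.141, -0.0, 2.631]
contact_force: [1.6, 0.8, 0.8]
grip_width: 0.3
```

```bash
python3 -c "from h import *; where()"
```

```text
t 13.5 u,v,tipz -61.9 21.0 24.7 yaw deg 150.73 grip 0.3 F [1.6 0.8 0.8]
```

>>> step_arm(
  deltas=[
    [0,5,0,0,0,0],
    [0,10,-8,0,0,0],
    [0,10,-40,0,0,0],
    [-20,5,-75,0,0,0],
    [-50,-10,-85,0,0,0],
  ],
)

```text
time: 13.92
tool_pos: [658.5, 8.8, 140.9]
tcp_rot: [3.138, 0.006, 2.635]
contact_force: [2.9, 0.4, -0.2]
grip_width: 0.3
```

>>> step_arm(
  deltas=[
    [-20,-10,0,0,0,0],
    [-40,-20,0,0,0,0],
    [-60,-20,-10,0,0,0],
    [-60,-20,-20,0,0,0],
    [-60,-20,-20,0,0,0],
  ],
)

```text
time: 14.33
tool_pos: [700.5, -41.3, 157.0]
tcp_rot: [3.14, 0.003, 2.63]
contact_force: [0.7, 0.7, 0.8]
grip_width: 0.6
```

```bash
python3 - <<'E'
from h import *
where()
p2=bot.capture('wrist');s=bot.capture('scene')
a=cv2.resize(s['color'][150:270,220:360],(448,384),interpolation=cv2.INTER_CUBIC)
cv2.imwrite('pics/w8.png',np.hstack([p2['color'][:,86:436],a])[:,:,::-1])
# fisheye -> undistort angles of red components on the plane z=29
R,t=p2['R'],p2['t'];c=-R.T@t
h=cv2.cvtColor(p2['color'],cv2.COLOR_RGB2HSV)
red=(((h[...,0]<6)|(h[...,0]>174))&(h[...,1]>190)&(h[...,2]>110)).astype(np.uint8)
n,l,st,_=cv2.connectedComponentsWithStats(red)
for i in range(1,n):
    if st[i,4]<60: continue
    ys,xs=np.nonzero(l==i); dx,dy=xs-p2['cx'],ys-p2['cy'];r=np.hypot(dx,dy);th=r/p2['fx']
    d=np.stack([np.sin(th)*dx/r,np.sin(th)*dy/r,np.cos(th)],1)@R
    P=(c+d*((29-c[2])/d[:,2])[:,None])[:,:2]-C
    Q=np.stack([P@U,P@V],1);m=Q.mean(0);w,E=np.linalg.eigh(np.cov(Q.T));e=E[:,1]
    print(st[i,4],st[i,:2],'uv',m.round(1),'axis deg',np.degrees(np.arctan2(e[1],e[0])).round(1),'len',(np.ptp((Q-m)@e)).round(1))
E
```

```text
t 14.33 u,v,tipz -173.7 -8.4 132.0 yaw deg 150.69 grip 0.6 F [0.7 0.7 0.8]
779 [146   0] uv [ -3.4 -78.1] axis deg 91.0 len 62.6
806 [319   0] uv [-2.  77.8] axis deg 88.7 len 63.0
1112 [255  52] uv [-78.9   0.9] axis deg 179.2 len 61.5
```

View pics/w8.png

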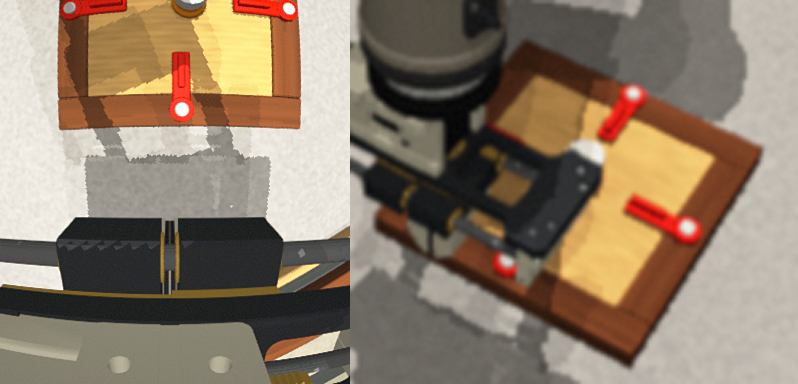

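The top, right and left arms measure within about 2° of straight. I'll retract clear to check all four from the top camera.

>>> step_arm(
  deltas=[
    [0,0,-35,0,0,0],
    [10,-15,-70,0,0,0],
    [20,-45,-90,0,0,0],
    [30,-80,-90,0,0,0],
    [40,-115,-90,0,0,0],
  ],
)

```text
time: 14.85
tool_pos: [607.0, -120.8, 246.1]
tcp_rot: [3.141, 0.002, 2.634]
contact_force: [0.6, -1.7, -0.5]
grip_width: 0.5
```

>>> step_arm(
  deltas=[
    [10,-35,0,0,0,0],
    [20,-70,0,0,0,0],
    [30,-105,0,0,0,0],
    [40,-140,0,0,0,0],
    [50,-175,0,0,0,0],
  ],
)

```text
time: 15.27
tool_pos: [477.0, -249.4, 244.4]
tcp_rot: [3.141, -0.001, 2.632]
contact_force: [0.3, -0.6, 0.2]
grip_width: 0.6
```

>>> step_arm(
  deltas=[
    [20,-30,0,0,0,0],
    [40,-60,0,0,0,0],
    [60,-90,0,0,0,0],
    [60,-90,0,0,0,0],
    [60,-90,0,0,0,0],
  ],
)

```text
time: 15.68
tool_pos: [381.2, -298.8, 244.6]
tcp_rot: [3.141, -0.001, 2.628]
contact_force: [0.3, 0.5, 0.1]
grip_width: 0.6
```

```bash
python3 - <<'E'
from h import *
where()
p,im,red=look()
n,l,s,c=cv2.connectedComponentsWithStats(red.astype(np.uint8))
for i in range(1,n):
    if s[i,4]<20: continue
    ys,xs=np.nonzero(l==i); P=np.array([ray(p,x+150,y+120,27) for x,y in zip(xs,ys)])-C
    P=np.stack([P@U,P@V],1);m=P.mean(0); w,E=np.linalg.eigh(np.cov(P.T)); d=E[:,1]
    print(s[i,4],'uv',m.round(1),'axis deg',np.degrees(np.arctan2(d[1],d[0])).round(1))
h=cv2.cvtColor(im,cv2.COLOR_RGB2HSV)
fr=((h[...,0]<25)&(h[...,1]>70)).astype(np.uint8)
cs=max(cv2.findContours(fr,cv2.RETR_EXTERNAL,cv2.CHAIN_APPROX_NONE)[0],key=cv2.contourArea)
print('frame',cv2.minAreaRect(np.array([ray(p,x+150,y+120,22) for x,y in cs[:,0]],np.float32)))
cv2.imwrite('pics/end.png',p['color'][:,:,::-1])
E
```

```text
t 15.68 u,v,tipz -20.8 -389.0 219.6 yaw deg 150.6 grip 0.6 F [0.3 0.5 0.1]
116 uv [-80.9   0.7] axis deg -179.7
124 uv [-0.8 78. ] axis deg 89.3
117 uv [ -2.  -78.2] axis deg 88.8
128 uv [78.   0.3] axis deg 178.6
frame ((553.7757568359375, 49.73143005371094), (229.67967224121094, 229.460205078125), 61.194862365722656)
```

View pics/end.png

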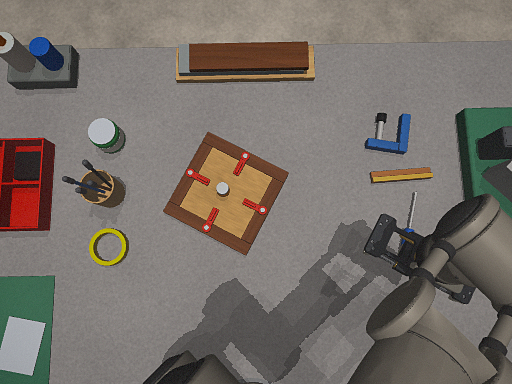

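All four arms measure within 2° of square. The frame has moved about 1 mm, and the jar and the other loose things are where they were.

```bash
python3 -c "from plant import bot; print(bot.close_job())"
```

```text
the job is handed in; nothing more can be done
None
```

I turned the three open buttons in with the closed fingertips, backed the arm clear and handed the job in at about 15.7 s of the 61 s allowed; no verdict was reported.

**Last check, from the top camera with the arm clear:**
- **Buttons:** all four arms are within about 2° of square to their rails; the limit is 17°.
- **Frame:** it had moved about 1.3 mm and turned about 0.4°, which is within measuring error.
- **Jar and bench:** the jar is standing. The other loose things look unmoved by eye, but I did not measure them. The gripper partly hid the screwdriver in that picture.

**What went wrong on the way:**
- **First push on the bottom button:** I pushed too high and the fingers rode up onto its rib, with about 12 N upward. I lifted off and pushed again lower.
- **First tries on the right button:** the fingers rode up its arm, with about 7 N upward, then pressed on the arm's end with about 9 N. I moved nearer its pivot and pushed from the side.
- **Remaining pushes:** these stayed at about 1–2 N. Every force reading stayed under the 18 N limit, though I only read the force at the end of each move.

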